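# Emboss the copper tag in the marking jig

### The arm

A 7-joint arm with a two-finger parallel gripper is mounted at the origin on the work surface. World frame = base frame: x ahead of the robot, y to its left, z up, the work surface at z = 0. Lengths are in m, angles in rad, forces in N, time in s.
With the tool pointing down it reaches from about 0.4 to 0.925 m from the base axis. Payload 4.1 kg.
Tool frame: the origin (TCP) lies on the front face of the gripper's body, between the roots of the fingers; the fingertips stand 73 mm ahead of it and the grasp point (between the pads) lies 54 mm ahead of it; z points along the fingers, y is the line along which they close (so a half turn about z gives the same grasp; the last joint's range is limited). The gripper opens to 85 mm and grips with 20 to 120 N. Pads are 22 mm wide; open, the fingers measure 114 mm over their backs; the gripper's body (76 mm by 85 mm) begins 54 mm behind the grasp point. The pads swing forward as they close: fully open they stand 13 mm farther back than shut.
Start: joints at [-1.266, 0.398, 0.045, 1.537, -0.019, 1.207, -0.051], TCP at [0.255, 0.598, 0.304] pointing down, gripper open.
Joint ranges: [-2.82, 2.82], [-0.49, 2.23], [-1.37, 1.46], [0, 2.46], [-1.36, 4.5], [0.23, 2], [-2.94, 2.94]. Speed limits (rad/s): [2.57, 2.57, 3.14, 3.14, 3.14, 3.14, 3.14].

### API

Orientations are given as [roll, pitch, yaw] about the fixed x, y, z axes, in that order (R = Rz(yaw) Ry(pitch) Rx(roll)).
In Python, from plant import arm gives the robot as it stands.
- The arm moves only by the tool jog_arm, never from a script. Its argument "series" is a list of rows, each an object with "offset": the shift along the world's x, y, z in mm, a list of three; "twist": the turn about the world's z in degrees. A call has exactly 5 rows; each row shifts and turns the commanded pose from where the row before left it; what a row does not reach is not made up. A row lasts 1/8 s, in which the tool goes at most 62.5 mm and 10.7 degrees, less where a joint would pass 70% of its speed; a pose out of reach is approached as far as the arm can. A call with a gripper value outside its range is refused whole. "grip" is the finger opening in mm, from 0 to 85.4, set as the call begins (left out, the last holds). The fingers move at their own pace and stop on an object; "grip_force" is the grip in N (left out, the last holds). Time passes only in rows, so rows that do not move let the fingers close, or fill a call up. It gives the time, the measured TCP pose, the force, the opening and the grip force at its end, in the units of the state.
- arm.read_state(): the state, without advancing time (a new reading comes with each control period).
- arm.capture(name): name is "side" or "top"; returns the picture (480x640x3 uint8, red, green, blue); there is no depth.
- arm.camera_model(name): a dict with "fx", "fy", "cx", "cy" (pixels), "R" (3x3) and "t" (3): a world point X has camera coordinates R X + t. Camera axes: x right, y down, z forward; pixel columns grow to the right and rows downward; lengths in m; the calibration is good to about 2 mm. A picture is of the moment at which its call begins. camera_model takes no time and is no camera call.
- arm.hand_in(): hands the job in; it is judged then, once.
Trained networks look in the newest picture that a camera, given by its name, has taken for a name from the list of things; names that differ only in an ending like _2 or _b are one class to them, and where a whole thing is asked for, a point or a joint stands for the part that bears it (a point fixed in the world has none). Each returns a list of dicts, best first, with "p" (0 to 1); they miss things now and then, are a little off and sometimes report something else, mostly with a low value. They report only what shows in the picture. A call takes as long as a camera call. They do not tell look-alikes from the thing itself.
- arm.boxes_of(label, camera): "bbox" ([left, top, width, height] in pixels, round what is visible of it).
- arm.outline_of(label, camera): "region" (480x640 bool, what is visible of it) and "bbox" ([left, top, width, height] in pixels, round what is visible of it).
The state is a dict: "time_s": time; "joint_positions": joint angles; "qvel": joint speeds; "joint_torque": joint torques, N m; "eef_pos": TCP position; "ee_rot": TCP orientation; "wrist_force": force on the tool from outside, world axes, zero at the start; "moment": the same for the moment, N m; "width": finger opening in m; "grasp_force": force on a finger pad.
Only numpy, scipy, OpenCV 4.12 (cv2) and the standard library are available. Lean on these libraries where they do the work, as an engineer would, in place of code of your own. Each camera call takes 0.05 s, during which the arm holds its last target. There are 200 camera calls.

### The job

Shut the jig's hinged blue frame down over the copper tag. Then take the spring-loaded stamp and press it upright and firmly on the tag, its die lined up inside the printed outline, holding for about a second with its spring well in but not bottomed hard; lift it straight off without sliding, and stand it back upright in the middle of its cork coaster. Do not shift the tag or disturb the cup, the tin or the bottle.

Things in the scene. Friction and masses are not known exactly. Their poses are not given: they have to be found in the camera images.
- jig: Fixed dark steel marking jig on the bench, 130 (x) by 120 (y) by 15 mm high; origin at the centre of its underside, x towards its hinge side (away from the robot), z up. Ribs round the tag end flush with the tag's top, 18 mm above the bench.
- frame (a joint): Angle (rad) of the jig's blue hold-down frame: 0 = shut, level over the tag; grows as its free edge swings up and over to the jig's +x; starts at 1.4 to 1.85, stays where left (friction 0.16 N m). Frame 6 mm thick, 104 mm wide (y), window 68 (x) by 56 (y) mm; shut, its top is 25.5 mm above the bench. Closed fingertips can push it over from its far (+x) side, then down.
- frame_hinge (a point): Point on the frame's hinge axis, midway along it, 22.5 mm above the bench, at 56 mm along the jig's +x from its centre; the hinge axis runs along the jig's y.
- frame_tab (a point): Point on the top face of the yellow tab (34 mm wide) at the middle of the frame's free edge: 128 mm from the hinge axis, 10 mm in from the tab's end; the tab begins 116 mm and ends 138 mm from the hinge axis. The frame's front bar lies 94 to 116 mm from the hinge axis.
- tag: Loose copper tag, 84 by 72 by 3 mm, lying in the jig between the ribs; origin at the centre of its underside, z up.
- tag_mark (a point): Centre of the black printed outline on the tag's top face, 5 mm along the tag's +y from its centre. The outline is 38 (x) by 26 (y) mm inside, lines 2 mm wide, with a small cross at its centre; x is its long direction.
- stamp: Spring-loaded stamp, 98 mm tall, about 280 g, upright on the coaster; origin at its underside's centre (spring out), z up, x along the die's long side. From below: brass die; steel sleeve 46 (x) by 36 (y) mm, 22 to 34 mm up; dark wooden handle 26 by 26 mm square, 34 to 92 mm up, flats parallel to x and y: grip here; brass cap 30 by 30 mm on top.
- die (a joint): How far the stamp's die is pushed up into the stamp against its spring (m): 0 = fully out, 0.012 = bottomed. Pushing takes 5 N to start and 1 N more for each mm (17 N at the bottom). A good impression is made between 5 and 11.5 mm.
- die_face (a point): Centre of the die's flat underside, a rectangle of 34 (x) by 22 (y) mm; x along its long side, as the stamp's x. The mark is the same turned by half a turn.
- coaster: Fixed round cork coaster, 90 mm across and 6 mm thick; origin at the centre of its underside. The stamp's place.
- cup: White ceramic cup, 76 mm across, 58 mm tall, origin at the centre of its underside; a bystander.
- tin: Round steel tin with a yellow band, 72 mm across, 60 mm tall, origin at the centre of its underside; a bystander.
- glue: White glue bottle, 50 mm across, 100 mm tall, origin at the centre of its underside; a bystander.
Not all that is in view belongs to the job. Of the things shaped like the jig, the steel one is meant. Of the things shaped like the tag, the copper one is meant.

How it is judged:
On the way, in this order (a step that is already met when the one before it is completed fails the run):
1. the frame is shut over the tag (within 0.06 rad) (value of joint frame below 0.06 rad), for 0.2 s.
2. stamp pressed on the tag for 0.5 s, frame shut: die in by 5 to 11.5 mm, bearing with over 7 N, upright within 0.07 rad, within 4 mm and 0.12 rad of the outline (value of joint die between 0.005 and 0.0115 m and contact force between stamp and tag above 7 N and angle between stamp's own z axis and vertical below 0.07 rad and horizontal distance between die_face and tag_mark below 0.004 m and angle between the x axis of die_face and the x axis of tag_mark, either way round below 0.12 rad and value of joint frame below 0.06 rad), for 0.5 s.
3. the stamp is lifted straight off: die 20 mm or more above the tag while still within 12 mm of the outline's centre sideways (z of die_face in the frame of tag_mark above 0.02 m and horizontal distance between die_face and tag_mark below 0.012 m).
At the end, for the whole second after the job is handed in: The frame is shut (within 0.06 rad) over the tag, the tag lies within 6 mm of where it was, and the stamp stands released, at rest and upright (within 0.06 rad) on the cork coaster, within 25 mm of the coaster's centre (value of joint frame below 0.06 rad and horizontal distance between stamp and coaster below 0.025 m and z of stamp in the frame of coaster between 0.003 and 0.01 m and angle between stamp's own z axis and vertical below 0.06 rad and linear speed of stamp below 0.02 m/s and distance of tag from where it was at the start of the episode below 0.006 m); the robot touches nothing.
It fails at once if the stamp bears on the tag (over 1.5 N) more than 6 mm off the outline's centre: set down in the wrong place, or slid (contact force between stamp and tag above 1.5 N and horizontal distance between die_face and tag_mark above 0.006 m).
It fails at once if the stamp is bottomed hard on the tag, over 24 N (contact force between stamp and tag above 24 N).
It fails at once if the stamp is dropped or rammed on the coaster, over 25 N (contact force between stamp and coaster above 25 N).
It fails at once if the tag is shifted by more than 8 mm (distance of tag from where it was at the start of the episode above 0.008 m).
It fails at once if the cup, tin or bottle is moved by more than 20 mm or tipped (distance of any of cup, tin, glue from where it was at the start of the episode above 0.02 m or angle between any of cup, tin, glue's own z axis and vertical above 0.3 rad).
It also fails if it takes over 67 s, if anything falls off the work surface, if the arm or the gripper's body presses on something with over 40 N, if the wrist force passes 120 N, or if a joint passes its speed limit or range.

## Working session

There is one attempt and no reset: what is moved stays moved. The work goes in short steps, Python scripts to look and compute and a tool call to move; the robot and the scene stay as the last step left them, time stands still between calls to the robot, and variables do not carry over. Pictures are saved under pics/ and viewed, at most 10 in all, crops included, and the job is handed in when it is done.

Besides the shell and the picture viewer there is one more tool, called after ">>>" as name(argument=value, ...) on one line, values as JSON. jog_arm: Moves the arm, as the interface text tells. Its arguments: {"type":"object","properties":{"series":{"type":"array","items":{"type":"object","properties":{"offset":{"type":"array","items":{"type":"number"}},"twist":{"type":"number"}}}},"grip":{"type":"number"},"grip_force":{"type":"number"}},"required":["series"]}

```bash
mkdir -p pics; ls; python3 - <<'E'
from plant import arm
import cv2
for n in("top","side"):
    cv2.imwrite(f"pics/{n}0.png",arm.capture(n)[:,:,::-1])
    m=arm.camera_model(n);print(n,m)
    for l in("jig","tag","stamp","coaster","frame"):
        print(l,[(d["bbox"],round(d["p"],2)) for d in arm.boxes_of(l,n)])
s=arm.read_state();print(s)
E
```

```text
pics
top {'fx': 498.4766785203814, 'fy': 498.4766785203814, 'cx': 323.0156846596257, 'cy': 244.16404742794322, 'R': array([[ 0.00979119, -0.99994122,  0.00465627],
       [-0.99182204, -0.01030406, -0.12721189],
       [ 0.12725239, -0.00337263, -0.99186464]]), 't': array([-0.08330908,  0.40392495,  1.13590719])}
jig [([389.5, 315.8, 63.2, 70.2], 0.9), ([257.7, 160.1, 64.6, 76.1], 0.67), ([458.5, 248.4, 54.2, 64.3], 0.56)]
tag [([272.2, 183.8, 38.3, 41.1], 0.84), ([212.1, 127.9, 33.4, 37.8], 0.7)]
stamp [([396.0, 216.2, 24.8, 21.7], 0.95)]
coaster [([385.0, 209.3, 39.8, 38.2], 0.65)]
frame [([391.5, 317.7, 57.4, 68.9], 0.76), ([273.0, 162.4, 46.9, 24.9], 0.71), ([465.8, 244.3, 39.9, 65.9], 0.57)]
side {'fx': 455.9810083978033, 'fy': 455.9810083978033, 'cx': 318.116402006769, 'cy': 245.94727708705554, 'R': array([[ 0.99390313, -0.11003877,  0.00693049],
       [-0.07960069, -0.75963011, -0.64546559],
       [ 0.07629085,  0.6409786 , -0.76375791]]), 't': array([-0.4169445 , -0.00407299,  0.97129306])}
jig [([248.4, 398.2, 97.1, 81.8], 0.9), ([142.6, 330.6, 95.1, 77.0], 0.73)]
tag [([3
[... 309 characters left out ...]
'time_s': 0.6, 'joint_positions': array([-1.2659791 ,  0.39840845,  0.04511244,  1.53659048, -0.01870199,
        1.20689845, -0.05070837]), 'qvel': array([-0.00026919, -0.00066395, -0.00039134,  0.00050844, -0.00186558,
       -0.00079218,  0.00144466]), 'joint_torque': array([-1.52517558e-03, -4.74731183e+01,  1.36128925e+00, -2.54390609e+01,
        1.13467334e-02,  1.01241221e-03, -2.01905539e-05]), 'eef_pos': array([0.25539439, 0.5977566 , 0.30394574]), 'ee_rot': array([3.14147447e+00, 1.24693621e-05, 2.73782856e+00]), 'wrist_force': array([-0.11309614,  0.1927809 ,  0.24722874]), 'moment': array([ 0.02676233,  0.003755  , -0.01998972]), 'grasp_force': 0.0, 'width': 0.08532265813426938}
```

View pictures.

View pics/top0.png

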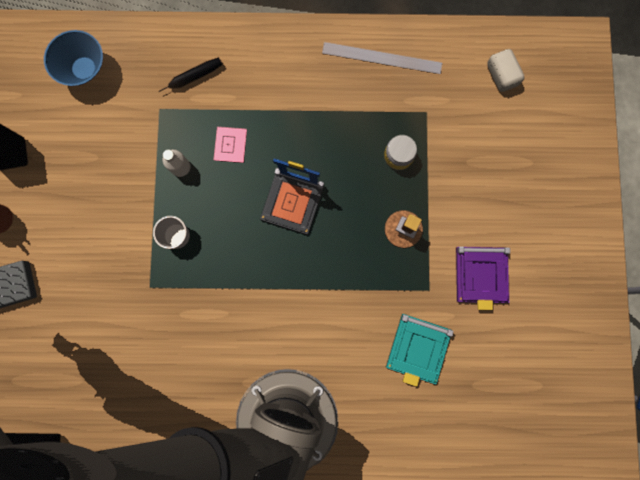

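View pics/side0.png

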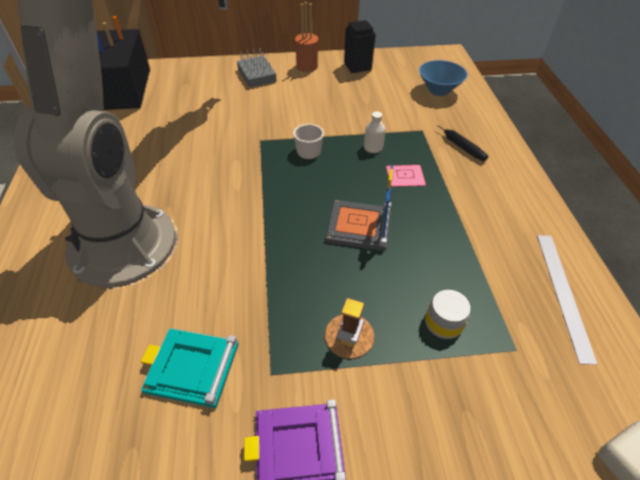

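```bash
cat > h.py <<'E'
import numpy as np,cv2
from plant import arm
def bp(n,uv,z):
    m=arm.camera_model(n);uv=np.atleast_2d(uv).astype(float)
    d=np.c_[(uv[:,0]-m["cx"])/m["fx"],(uv[:,1]-m["cy"])/m["fy"],np.ones(len(uv))]@m["R"]
    c=-m["R"].T@m["t"]
    return (c+d*((z-c[2])/d[:,2])[:,None])[:,:2]
def proj(n,X):
    m=arm.camera_model(n);p=np.atleast_2d(X)@m["R"].T+m["t"]
    return np.c_[m["fx"]*p[:,0]/p[:,2]+m["cx"],m["fy"]*p[:,1]/p[:,2]+m["cy"]]
def crop(img,x,y,w,h,s,f):
    cv2.imwrite(f,cv2.resize(img[y:y+h,x:x+w,::-1],None,fx=s,fy=s,interpolation=cv2.INTER_CUBIC))
E
python3 - <<'E'
from h import *
T=cv2.imread("pics/top0.png")[:,:,::-1];S=cv2.imread("pics/side0.png")[:,:,::-1]
a=cv2.resize(T[150:250,250:350,::-1],None,fx=4,fy=4,interpolation=3);b=cv2.resize(S[170:270,310:410,::-1],None,fx=4,fy=4,interpolation=3)
c=cv2.resize(T[195:255,375:435,::-1],None,fx=3,fy=3,interpolation=3);d=cv2.resize(S[290:365,315:390,::-1],None,fx=2.4,fy=2.4,interpolation=3)
cv2.imwrite("pics/c0.png",np.vstack([np.hstack([a,b]),np.hstack([c,d,np.zeros((180,440,3),np.uint8)])]))
for n,I,(x,y,w,h) in(("top",T,(250,150,100,100)),("side",S,(310,170,100,100))):
    hsv=cv2.cvtColor(np.ascontiguousarray(I),cv2.COLOR_RGB2HSV)
    m=((hsv[...,0]<14)&(hsv[...,1]>120)&(hsv[...,2]>110)).astype(np.uint8)
    k=np.zeros_like(m);k[y:y+h,x:x+w]=m[y:y+h,x:x+w]
    cs,_=cv2.findContours(k,cv2.RETR_EXTERNAL,cv2.CHAIN_APPROX_NONE);ct=max(cs,key=cv2.contourArea)
    P=bp(n,ct[:,0],.018)*1000
    print(n,"tag",cv2.minAreaRect(P.astype(np.float32)))
    f=np.zeros_like(k);cv2.drawContours(f,[ct],-1,1,-1);er=cv2.erode(f,np.ones((5,5)))
    r=I[...,0].astype(float);med=np.median(r[er>0]);w_=np.clip(med-20-r,0,None)*er
    # biggest dark blob
    _,lab,st,_=cv2.connectedComponentsWithStats((w_>0).astype(np.uint8),connectivity=8)
    j=1+np.argmax(st[1:,4]);v,u=np.nonzero(lab==j);ww=w_[v,u]
    Q=bp(n,np.c_[u,v],.018)*1000;print("mark",np.average(Q,axis=0,weights=ww),cv2.minAreaRect(Q.astype(np.float32)))
    m=((hsv[...,0]>17)&(hsv[...,0]<32)&(hsv[...,1]>150)&(hsv[...,2]>120)).astype(np.uint8)
    bx=(385,205,50,50) if n=="top" else (330,290,45,40)
    k=np.zeros_like(m);k[bx[1]:bx[1]+bx[3],bx[0]:bx[0]+bx[2]]=m[bx[1]:bx[1]+bx[3],bx[0]:bx[0]+bx[2]]
    ct=max(cv2.findContours(k,0,1)[0],key=cv2.contourArea)
    print("cap",cv2.minAreaRect((bp(n,ct[:,0],.101)*1000).astype(np.float32)))
    o=arm.outline_of("coaster",n)
    if o:
        ct=max(cv2.findContours(o[0]["region"].astype(np.uint8),0,1)[0],key=cv2.contourArea)
        print("coaster",cv2.fitEllipse((bp(n,ct[:,0],.006)*1000).astype(np.float32)),cv2.minEnclosingCircle((bp(n,ct[:,0],.006)*1000).astype(np.float32)))
    for l in("cup","tin","glue"):
        print(l,[(bp(n,[q["bbox"][0]+q["bbox"][2]/2,q["bbox"][1]+q["bbox"][3]/2],.03)*1000).round() for q in arm.boxes_of(l,n)[:1]])
E
```

```text
top tag ((504.70733642578125, -3.040618896484375), (72.84916687011719, 85.5776138305664), 73.0958251953125)
mark [5.06335311e+02 2.32922433e-01] ((506.2958679199219, 1.493927001953125), (31.674991607666016, 44.47880172729492), 72.81385040283203)
cap ((446.3995666503906, -274.3468017578125), (28.305696487426758, 29.095848083496094), 63.34785842895508)
coaster ((445.4604797363281, -270.82867431640625), (79.04277801513672, 84.83116149902344), 42.66278839111328) ((445.724609375, -271.0914306640625), 44.511356353759766)
cup [array([[425., 276.]])]
tin [array([[ 622., -261.]])]
glue [array([[593., 269.]])]
side tag ((504.3918151855469, -0.84600830078125), (74.91191101074219, 84.78941345214844), 73.0833969116211)
mark [503.25039988   3.87447379] ((505.6383972167969, 3.974149703979492), (32.98240661621094, 44.176239013671875), 72.68901062011719)
cap ((445.8876647949219, -272.3902587890625), (30.85079002380371, 30.44841957092285), 63.13336181640625)
coaster ((583.0211791992188, 46.80598449707031), (8.818709373474121, 371.74517822265625), 163.67835998535156) ((591.5018310546875, 72.47588348388672), 118.46347045898438)
cup [array([[429., 280.]])]
tin [array([[ 632., -266.]])]
glue [array([[521.,  19.]])]
```

View pics/c0.png

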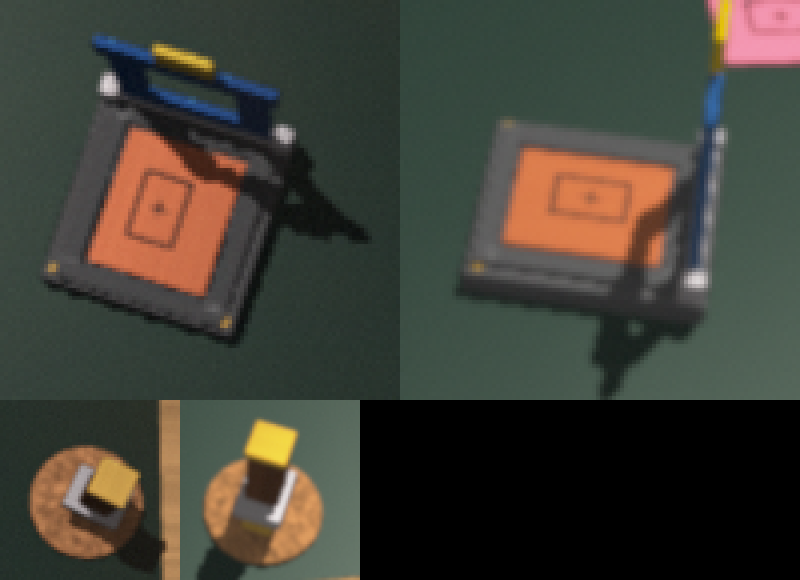

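```bash
python3 - <<'E'
from h import *
from scipy.optimize import minimize_scalar
yaw=np.radians(-16.9);ex=np.array([np.cos(yaw),np.sin(yaw),0]);z=np.array([0,0,1])
H=np.array([.5045,-.002,0])+.056*ex+.0225*z
obs={"top":np.array([295.8,164.5]),"side":np.array([391,175.])}
def pt(t,n):return H+.128*(-np.cos(t)*ex+np.sin(t)*z)+.003*(np.sin(t)*ex+np.cos(t)*z)
for ns in(["top"],["side"],["top","side"]):
    f=lambda t:sum(np.sum((proj(n,pt(t,n))[0]-obs[n])**2) for n in ns)
    r=minimize_scalar(f,bounds=(1.2,2),method="bounded");print(ns,r.x,r.fun)
for n,c in(("top",(446.4,-274.3)),("side",(445.9,-272.4))):
    I=cv2.imread(f"pics/{n}0.png");hsv=cv2.cvtColor(I,cv2.COLOR_BGR2HSV)
    x0,y0=proj(n,[c[0]/1e3,c[1]/1e3,.035])[0].astype(int)
    g=((hsv[...,1]<60)&(hsv[...,2]>70)).astype(np.uint8);M=np.zeros_like(g);M[y0-20:y0+20,x0-20:x0+20]=g[y0-20:y0+20,x0-20:x0+20]
    print(n,M.sum())
    for a in(63.2,-26.8):
        a=np.radians(a);R=np.array([[np.cos(a),-np.sin(a)],[np.sin(a),np.cos(a)]])
        pts=[]
        for zz in(.028,.040):
            for sx,sy in((1,1),(1,-1),(-1,-1),(-1,1)):
                pts.append([*(np.array(c)/1e3+R@np.array([sx*.023,sy*.018])),zz])
        hull=cv2.convexHull(proj(n,pts).round().astype(np.int32));q=np.zeros_like(M);cv2.fillConvexPoly(q,hull,1)
        print(np.degrees(a),"grey inside",(M&q).sum(),"grey outside",(M&(1-q)).sum())
E
```

```text
['top'] 1.553824528798775 0.18451746951227874
['side'] 1.5489703733333213 10.620931259714066
['top', 'side'] 1.5510594800198705 10.851832139755432
top 97
63.2 grey inside 97 grey outside 0
-26.8 grey inside 82 grey outside 15
side 459
63.2 grey inside 272 grey outside 187
-26.8 grey inside 236 grey outside 223
```

>>> jog_arm(series=[{"offset":[23,-42,0],"twist":3.2},{"offset":[23,-42,0],"twist":3},{"offset":[23,-42,0],"twist":0},{"offset":[23,-42,0],"twist":0},{"offset":[23,-42,0],"twist":0}], grip=0)

```text
time_s: 1.62
eef_pos: [0.3711, 0.3863, 0.3042]
ee_rot: [3.141, 0.0, 2.846]
wrist_force: [0.3, -0.0, -0.2]
width: 0.0001
grasp_force: 0.0
```

>>> jog_arm(series=[{"offset":[23,-42,0],"twist":0},{"offset":[23,-42,0],"twist":0},{"offset":[23,-42,0],"twist":0},{"offset":[23,-42,0],"twist":0},{"offset":[23,-42,0],"twist":0}])

```text
time_s: 2.25
eef_pos: [0.486, 0.1763, 0.3043]
ee_rot: [3.141, 0.001, 2.846]
wrist_force: [1.1, 0.9, -0.0]
width: -0.0
grasp_force: 0.0
```

>>> jog_arm(series=[{"offset":[23,-42,0],"twist":0},{"offset":[23,-42,0],"twist":0},{"offset":[23,-42,0],"twist":0},{"offset":[23,-42,0],"twist":0},{"offset":[24,-41,0],"twist":0}])

```text
time_s: 2.88
eef_pos: [0.602, -0.0325, 0.3042]
ee_rot: [3.141, 0.0, 2.846]
wrist_force: [0.1, -0.4, -0.6]
width: 0.0001
grasp_force: 0.0
```

>>> jog_arm(series=[{"offset":[0,0,-47],"twist":0},{"offset":[0,0,-47],"twist":0},{"offset":[-19,5.8,0],"twist":0},{"offset":[-10.5,3.2,0],"twist":0},{"offset":[-28.6,8.7,-3],"twist":0}])

```text
time_s: 3.5
eef_pos: [0.5452, -0.014, 0.2083]
ee_rot: [3.141, 0.006, 2.845]
wrist_force: [1.7, -0.4, -0.6]
width: -0.0003
grasp_force: 0.7
```

>>> jog_arm(series=[{"offset":[-26.8,8,-10.8],"twist":0},{"offset":[-23.3,7,-17.7],"twist":0},{"offset":[-18,5.5,-23.3],"twist":0},{"offset":[-11.7,3.6,-27.4],"twist":0},{"offset":[-3.8,1.2,-19.7],"twist":0}])

```text
time_s: 4.12
eef_pos: [0.4598, 0.0123, 0.1083]
ee_rot: [3.14, 0.002, 2.847]
wrist_force: [-0.2, -0.1, 0.0]
width: -0.0002
grasp_force: 0.5
```

>>> jog_arm(series=[{"offset":[0,0,-4],"twist":0},{"offset":[0,0,-2],"twist":0},{"offset":[0,0,-1.5],"twist":0},{"offset":[0,0,-1.5],"twist":0},{"offset":[0,0,0],"twist":0}])

```text
time_s: 4.75
eef_pos: [0.4603, 0.0118, 0.0994]
ee_rot: [3.141, 0.001, 2.846]
wrist_force: [0.2, 0.3, 0.1]
width: 0.0003
grasp_force: 0.3
```

```bash
python3 - <<'E'
from h import *
a=arm.capture("top");b=arm.capture("side");print(arm.read_state()["eef_pos"],arm.read_state()["wrist_force"])
crop(np.hstack([a[140:260,240:360],b[160:280,300:420]]),0,0,240,120,3,"pics/f1.png")
E
```

```text
[0.46017972 0.01174041 0.09931165] [ 0.63723713 -0.90874258  1.01973104]
```

View pics/f1.png

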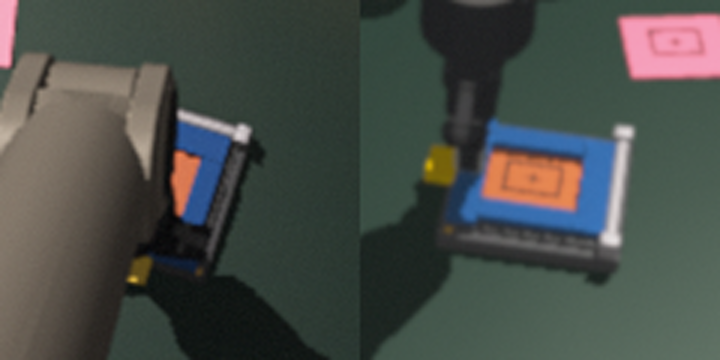

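Image: frame lies shut with the outline visible in its window (side crop ~(533,178)). Press a touch more, then leave.

>>> jog_arm(series=[{"offset":[0,0,-0.8],"twist":0},{"offset":[0,0,-0.5],"twist":0},{"offset":[0,0,-0.4],"twist":0},{"offset":[0,0,0],"twist":0},{"offset":[0,0,0],"twist":0}])

```text
time_s: 5.48
eef_pos: [0.4599, 0.0117, 0.098]
ee_rot: [3.141, 0.0, 2.846]
wrist_force: [-1.5, -0.4, 9.0]
width: 0.0
grasp_force: 4.2
```

>>> jog_arm(series=[{"offset":[0,0,40],"twist":0},{"offset":[0,0,50],"twist":0},{"offset":[0,0,32],"twist":0},{"offset":[-2,-45,0],"twist":-5},{"offset":[-2,-48,0],"twist":-4.9}])

```text
time_s: 6.1
eef_pos: [0.4556, -0.0816, 0.2197]
ee_rot: [3.141, 0.0, 2.673]
wrist_force: [0.6, -0.5, -0.7]
width: 0.0001
grasp_force: 0.0
```

>>> jog_arm(series=[{"offset":[-2.5,-48,0],"twist":0},{"offset":[-2.5,-48,0],"twist":0},{"offset":[-2.5,-48,0],"twist":0},{"offset":[-2.5,-48,0],"twist":0},{"offset":[0,0,0],"twist":0}], grip=85)

```text
time_s: 6.72
eef_pos: [0.4439, -0.2774, 0.2193]
ee_rot: [-3.139, 0.0, 2.666]
wrist_force: [0.2, 0.0, -0.2]
width: 0.0848
grasp_force: 0.0
```

```bash
python3 - <<'E'
from h import *
a=arm.capture("top");b=arm.capture("side");s=arm.read_state();print(s["eef_pos"],s["ee_rot"],s["width"])
for n,I,(x,y,w,h) in(("top",a,(250,150,100,100)),("side",b,(310,170,100,100))):
    hsv=cv2.cvtColor(np.ascontiguousarray(I),cv2.COLOR_RGB2HSV)
    m=((hsv[...,0]<14)&(hsv[...,1]>120)&(hsv[...,2]>110)).astype(np.uint8)
    k=np.zeros_like(m);k[y:y+h,x:x+w]=m[y:y+h,x:x+w]
    ct=max(cv2.findContours(k,0,1)[0],key=cv2.contourArea)
    f=np.zeros_like(k);cv2.drawContours(f,[ct],-1,1,-1);er=cv2.erode(f,np.ones((5,5)))
    r=I[...,0].astype(float);med=np.median(r[er>0]);w_=(np.clip(med-20-r,0,None)*er>0).astype(np.uint8)
    _,lab,st,_=cv2.connectedComponentsWithStats(w_,connectivity=8)
    j=1+np.argmax(st[1:,4]);v,u=np.nonzero(lab==j)
    Q=bp(n,np.c_[u,v],.018)*1000;print(n,"mark",cv2.minAreaRect(Q.astype(np.float32)))
crop(np.hstack([a[150:290,330:490],b[220:360,260:420]]),0,0,320,140,2.5,"pics/g1.png")
E
```

```text
[ 0.44509854 -0.27312188  0.21881017] [ 3.14125881e+00 -1.62549807e-03  2.67201951e+00] 0.0850457046175909
top mark ((506.3437805175781, 1.4529247283935547), (31.624961853027344, 44.363037109375), 72.81385040283203)Traceback (most recent call last):
  File "<stdin>", line 7, in <module>
ValueError: max() iterable argument is empty
```

>>> jog_arm(series=[{"offset":[1,0,-30],"twist":0},{"offset":[0,0,-30],"twist":0},{"offset":[0,0,-20],"twist":0},{"offset":[0,0,-9],"twist":0},{"offset":[0,0,0],"twist":0}])

```text
time_s: 7.45
eef_pos: [0.4467, -0.2722, 0.13]
ee_rot: [3.141, -0.001, 2.675]
wrist_force: [1.1, 0.1, 0.8]
width: 0.0851
grasp_force: 0.0
```

>>> jog_arm(series=[{"offset":[0,0,0],"twist":0},{"offset":[0,0,0],"twist":0},{"offset":[0,0,0],"twist":0},{"offset":[0,0,0],"twist":0},{"offset":[0,0,0],"twist":0}], grip=15, grip_force=50)

```text
time_s: 8.07
eef_pos: [0.4468, -0.2737, 0.1307]
ee_rot: [-3.141, 0.001, 2.673]
wrist_force: [-1.3, -0.9, 2.4]
width: 0.0263
grasp_force: 36.7
```

>>> jog_arm(series=[{"offset":[0,0,0],"twist":0},{"offset":[0,0,0],"twist":0},{"offset":[0,0,0],"twist":0},{"offset":[0,0,0],"twist":0},{"offset":[0,0,0],"twist":0}])

```text
time_s: 8.7
eef_pos: [0.4468, -0.2736, 0.1305]
ee_rot: [-3.141, 0.001, 2.673]
wrist_force: [-0.3, -1.4, 2.6]
width: 0.0259
grasp_force: 37.3
```

>>> jog_arm(series=[{"offset":[0,0,10],"twist":0},{"offset":[0,0,20],"twist":0},{"offset":[0,0,30],"twist":0},{"offset":[5,20,10],"twist":-8},{"offset":[7,32,0],"twist":-9}], grip_force=70)

```text
time_s: 9.32
eef_pos: [0.4584, -0.2209, 0.2011]
ee_rot: [3.14, -0.0, 2.369]
wrist_force: [0.6, 0.1, -3.9]
width: 0.0256
grasp_force: 51.3
```

>>> jog_arm(series=[{"offset":[7,35,0],"twist":-10},{"offset":[7,35,0],"twist":-10},{"offset":[7,35,0],"twist":-10},{"offset":[7,35,0],"twist":-10},{"offset":[7,34,0],"twist":-10}])

```text
time_s: 9.95
eef_pos: [0.4927, -0.045, 0.1999]
ee_rot: [-3.139, -0.001, 1.499]
wrist_force: [0.9, -0.9, -3.6]
width: 0.0263
grasp_force: 51.3
```

>>> jog_arm(series=[{"offset":[7,30,0],"twist":-8},{"offset":[6,20,0],"twist":-5},{"offset":[0,0,0],"twist":0},{"offset":[0,0,0],"twist":0},{"offset":[0,0,0],"twist":0}])

```text
time_s: 10.58
eef_pos: [0.5061, 0.0016, 0.2003]
ee_rot: [-3.141, 0.0, 1.276]
wrist_force: [-0.0, -0.6, -3.5]
width: 0.0255
grasp_force: 51.5
```

```bash
python3 - <<'E'
from h import *
a=arm.capture("top");b=arm.capture("side");s=arm.read_state();print(s["eef_pos"],s["ee_rot"],s["width"],s["grasp_force"],s["wrist_force"],s["joint_positions"])
crop(np.hstack([a[140:260,230:350],b[120:240,300:420]]),0,0,240,120,3,"pics/g2.png")
E
```

```text
[0.50635529 0.00180954 0.20039855] [-3.14147161e+00 -1.33440771e-04  1.27552315e+00] 0.025751109744948767 51.47961152717471 [ 0.05593077  0.65715419 -3.1635096 ] [-0.78254262  0.35726764  0.84424326  2.00526171 -0.33470646  0.92104488
 -0.05865419]
```

View pics/g2.png

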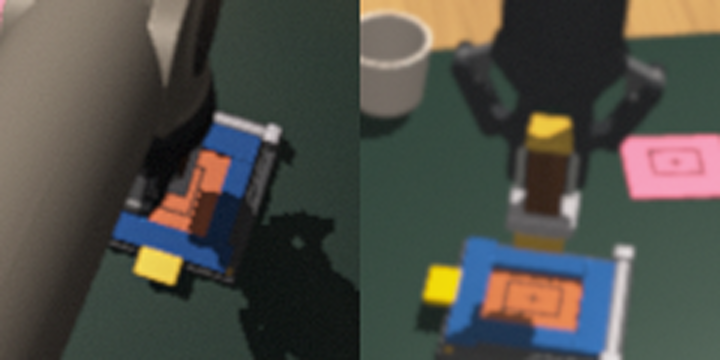

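```bash
python3 - <<'E'
from h import *
b=arm.capture("side");a=np.radians(-16.9);R=np.array([[np.cos(a),-np.sin(a)],[np.sin(a),np.cos(a)]])
c=np.array([.5062,.0017]);zb=.0759
def box(hx,hy,z0,z1):return np.array([[*(c+R@[sx*hx,sy*hy]),z] for z in(z0,z1) for sx in(1,-1) for sy in(1,-1)])
o=b.copy()
for hx,hy,z0,z1 in((.017,.011,zb,zb+.022),(.023,.018,zb+.022,zb+.034),(.015,.015,zb+.092,zb+.098)):
    h=cv2.convexHull(proj("side",box(hx,hy,z0,z1)).astype(np.float32));print(h[:,0].min(0),h[:,0].max(0))
    o=cv2.resize(o,None,fx=1,fy=1)
    if hx==.017: O=cv2.resize(b[140:240,310:410],None,fx=6,fy=6,interpolation=3)
    p=((h[:,0]-[310,140]+.5)*6).astype(np.int32);cv2.polylines(O,[p],True,(0,255,0),1)
m=proj("side",[.506,.0027,.018]);print(m)
cv2.imwrite("pics/o1.png",O[:,:,::-1])
E
```

```text
[350.71805 188.26703] [369.17    205.40652]
[347.98428 181.30264] [373.00476 200.44594]
[354.41348 158.11374] [371.99252 172.37973]
[[357.32186488 219.43488682]]
```

View pics/o1.png

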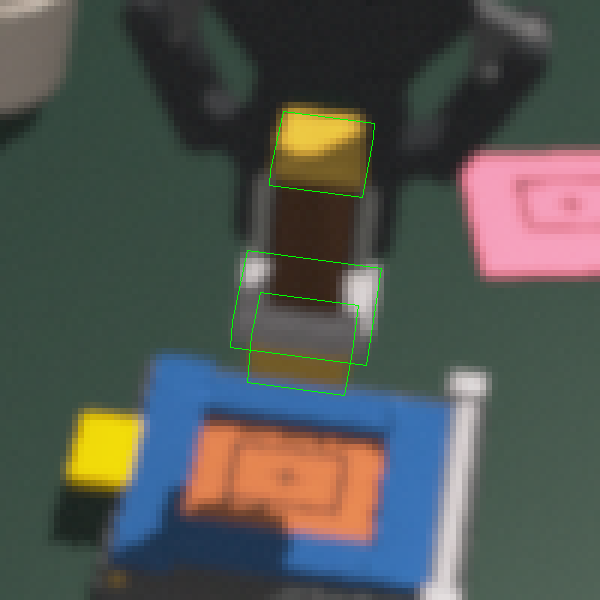

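>>> jog_arm(series=[{"offset":[0.4,0.8,-20],"twist":0},{"offset":[0,0,-20],"twist":0},{"offset":[0,0,-13],"twist":0},{"offset":[0,0,0],"twist":0},{"offset":[0,0,0],"twist":0}])

```text
time_s: 11.35
eef_pos: [0.5076, 0.0034, 0.1479]
ee_rot: [3.14, -0.0, 1.277]
wrist_force: [-0.1, 0.0, -2.8]
width: 0.026
grasp_force: 51.3
```

```bash
python3 - <<'E'
from h import *
b=arm.capture("side");s=arm.read_state();print(s["eef_pos"],s["ee_rot"],s["wrist_force"])
crop(b,310,160,90,90,6,"pics/o2.png")
E
```

```text
[0.50771211 0.00341835 0.14806514] [ 3.14005425e+00 -6.17610856e-04  1.27685097e+00] [-0.42090291  0.08291576 -2.7958521 ]
```

View pics/o2.png

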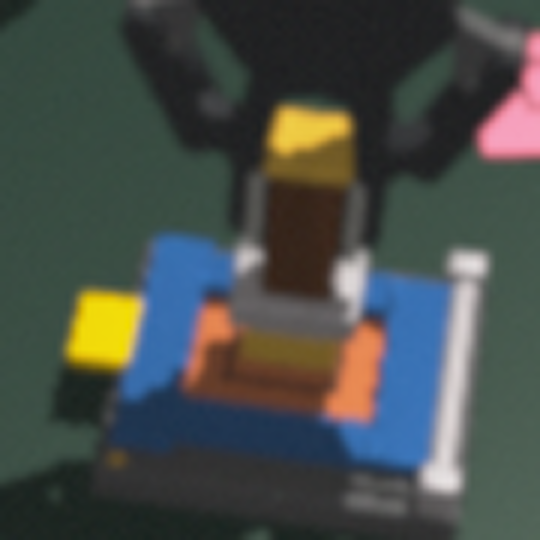

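>>> jog_arm(series=[{"offset":[-1.1,-0.7,0],"twist":0},{"offset":[0,0,0],"twist":0},{"offset":[0,0,-2],"twist":0},{"offset":[0,0,0],"twist":0},{"offset":[0,0,0],"twist":0}])

```text
time_s: 12.02
eef_pos: [0.506, 0.0029, 0.1453]
ee_rot: [3.142, 0.0, 1.277]
wrist_force: [-0.4, -0.0, -2.8]
width: 0.0258
grasp_force: 51.4
```

>>> jog_arm(series=[{"offset":[0.2,0,-1.5],"twist":0},{"offset":[0,0,-2],"twist":0},{"offset":[0,0,-2],"twist":0},{"offset":[0,0,-1],"twist":0},{"offset":[0,0,0],"twist":0}])

```text
time_s: 12.65
eef_pos: [0.5064, 0.0029, 0.1393]
ee_rot: [3.142, -0.001, 1.277]
wrist_force: [-2.7, -0.6, 6.0]
width: 0.0262
grasp_force: 52.1
```

>>> jog_arm(series=[{"offset":[0,0,-1.5],"twist":0},{"offset":[0,0,-1.5],"twist":0},{"offset":[0,0,-1.5],"twist":0},{"offset":[0,0,0],"twist":0},{"offset":[0,0,0],"twist":0}])

```text
time_s: 13.28
eef_pos: [0.5064, 0.0028, 0.1352]
ee_rot: [-3.141, -0.001, 1.277]
wrist_force: [-3.8, 0.5, 10.0]
width: 0.026
grasp_force: 52.5
```

>>> jog_arm(series=[{"offset":[0,0,0],"twist":0},{"offset":[0,0,0],"twist":0},{"offset":[0,0,0],"twist":0},{"offset":[0,0,0],"twist":0},{"offset":[0,0,0],"twist":0}])

```text
time_s: 13.9
eef_pos: [0.5064, 0.0028, 0.1353]
ee_rot: [-3.141, -0.001, 1.277]
wrist_force: [-3.2, 0.6, 10.4]
width: 0.0259
grasp_force: 52.5
```

>>> jog_arm(series=[{"offset":[0,0,0],"twist":0},{"offset":[0,0,0],"twist":0},{"offset":[0,0,0],"twist":0},{"offset":[0,0,0],"twist":0},{"offset":[0,0,0],"twist":0}])

```text
time_s: 14.52
eef_pos: [0.5064, 0.0028, 0.1353]
ee_rot: [-3.141, -0.001, 1.277]
wrist_force: [-3.5, -0.5, 10.5]
width: 0.026
grasp_force: 52.5
```

>>> jog_arm(series=[{"offset":[0,0,3],"twist":0},{"offset":[0,0,4],"twist":0},{"offset":[0,0,5],"twist":0},{"offset":[0,0,10],"twist":0},{"offset":[0,0,15],"twist":0}])

```text
time_s: 15.15
eef_pos: [0.5057, 0.0028, 0.1716]
ee_rot: [-3.141, 0.001, 1.277]
wrist_force: [-0.2, 0.3, -3.1]
width: 0.0256
grasp_force: 51.3
```

>>> jog_arm(series=[{"offset":[0,0,15],"twist":0},{"offset":[0,0,13],"twist":0},{"offset":[0,0,0],"twist":0},{"offset":[0,0,0],"twist":0},{"offset":[-5,-20,0],"twist":8}])

```text
time_s: 15.78
eef_pos: [0.5012, -0.0155, 0.1986]
ee_rot: [-3.141, 0.0, 1.424]
wrist_force: [1.0, -0.6, -3.7]
width: 0.0258
grasp_force: 51.3
```

>>> jog_arm(series=[{"offset":[-7,-33,0],"twist":9},{"offset":[-7,-33,0],"twist":10},{"offset":[-7,-33,0],"twist":10},{"offset":[-7,-33,0],"twist":10},{"offset":[-7,-33,0],"twist":10}])

```text
time_s: 16.4
eef_pos: [0.4654, -0.1831, 0.1987]
ee_rot: [-3.141, -0.001, 2.278]
wrist_force: [-0.1, -0.4, -3.5]
width: 0.0256
grasp_force: 51.3
```

>>> jog_arm(series=[{"offset":[-7,-33,0],"twist":10},{"offset":[-7,-33,0],"twist":8},{"offset":[-5,-20,0],"twist":5},{"offset":[0,0,0],"twist":0},{"offset":[0,0,0],"twist":0}])

```text
time_s: 17.02
eef_pos: [0.4472, -0.267, 0.1987]
ee_rot: [3.141, -0.002, 2.673]
wrist_force: [-0.3, 0.7, -4.7]
width: 0.0254
grasp_force: 51.4
```

>>> jog_arm(series=[{"offset":[-1,-3,-25],"twist":0},{"offset":[0,0,-25],"twist":0},{"offset":[0,0,-12],"twist":0},{"offset":[0,0,-3],"twist":0},{"offset":[0,0,0],"twist":0}])

```text
time_s: 17.65
eef_pos: [0.4467, -0.271, 0.1348]
ee_rot: [3.141, 0.001, 2.674]
wrist_force: [0.8, 0.5, -3.3]
width: 0.0258
grasp_force: 51.4
```

>>> jog_arm(series=[{"offset":[0,0,-0.8],"twist":0},{"offset":[0,0,-0.7],"twist":0},{"offset":[0,0,-0.7],"twist":0},{"offset":[0,0,0],"twist":0},{"offset":[0,0,0],"twist":0}])

```text
time_s: 18.27
eef_pos: [0.4462, -0.2712, 0.1322]
ee_rot: [3.141, 0.0, 2.673]
wrist_force: [-1.2, -0.0, -3.5]
width: 0.0256
grasp_force: 51.4
```

>>> jog_arm(series=[{"offset":[0,0,-0.8],"twist":0},{"offset":[0,0,-0.6],"twist":0},{"offset":[0,0,-0.4],"twist":0},{"offset":[0,0,0],"twist":0},{"offset":[0,0,0],"twist":0}])

```text
time_s: 18.9
eef_pos: [0.4462, -0.2712, 0.1306]
ee_rot: [3.141, 0.0, 2.673]
wrist_force: [-1.4, 1.0, 3.0]
width: 0.0259
grasp_force: 51.7
```

>>> jog_arm(series=[{"offset":[0,0,0],"twist":0},{"offset":[0,0,0],"twist":0},{"offset":[0,0,0],"twist":0},{"offset":[0,0,0],"twist":0},{"offset":[0,0,0],"twist":0}], grip=80)

```text
time_s: 19.52
eef_pos: [0.4462, -0.2712, 0.1303]
ee_rot: [3.142, 0.0, 2.673]
wrist_force: [-0.2, 0.1, -0.4]
width: 0.0797
grasp_force: 0.0
```

>>> jog_arm(series=[{"offset":[0,0,20],"twist":0},{"offset":[0,0,40],"twist":0},{"offset":[0,0,50],"twist":0},{"offset":[-30,40,30],"twist":0},{"offset":[-30,40,0],"twist":0}])

```text
time_s: 20.15
eef_pos: [0.3868, -0.1913, 0.2725]
ee_rot: [3.14, 0.005, 2.672]
wrist_force: [0.1, 0.7, 0.5]
width: 0.08
grasp_force: 0.0
```

>>> jog_arm(series=[{"offset":[-20,0,0],"twist":0},{"offset":[-20,0,0],"twist":0},{"offset":[0,0,0],"twist":0},{"offset":[0,0,0],"twist":0},{"offset":[0,0,0],"twist":0}])

```text
time_s: 20.78
eef_pos: [0.347, -0.1912, 0.2704]
ee_rot: [-3.141, 0.0, 2.673]
wrist_force: [0.7, -0.3, -0.1]
width: 0.0803
grasp_force: 0.0
```

```bash
python3 - <<'E'
from h import *
a=arm.capture("top");b=arm.capture("side");s=arm.read_state();print(s["time_s"],s["eef_pos"],s["width"])
crop(np.hstack([a[90:330,140:440],b[120:360,250:550]]),0,0,600,240,1.3,"pics/e1.png")
E
```

```text
20.875 [ 0.34672658 -0.19122106  0.27029843] 0.07945593839949867
```

View pics/e1.png

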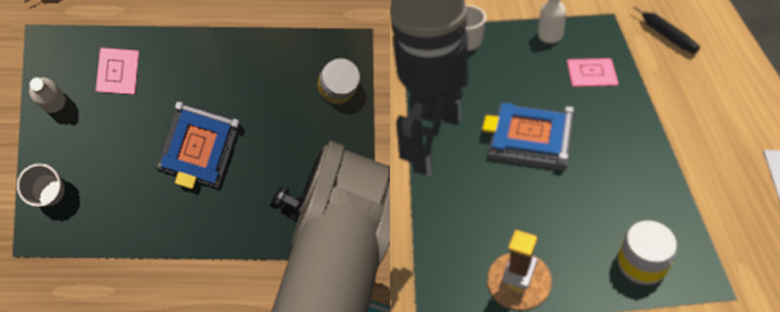

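The picture shows the stamp upright and centred on its coaster (side ~(520,265)), the frame shut (~(195,145)), and the bystanders in place.

```bash
python3 -c "
from plant import arm
print(arm.hand_in())"
```

```text
the job is handed in; nothing more can be done
None
```

The job is handed in (no verdict came back): the frame is shut, the tag was stamped at about 13 N for over a second, and the stamp stands upright on its coaster with the tag, cup, tin and bottle in place.

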